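# Turn the bitters carousel to the green bottle and hold it

### The arm

A 7-joint arm with a two-finger parallel gripper is mounted at the origin on a cart in front of the work surface, level with it; the furniture and walls round the work are solid. World frame = base frame: x ahead of the robot, y to its left, z up, the work surface at z = 0. Lengths are in mm, angles in rad, forces in N, time in s.
With the tool pointing down it reaches from about 400 to 750 mm from the base axis. Payload 19.5 kg.
Tool frame: the origin (TCP) lies midway between the tips of the shut fingers; the grasp point (between the pads) lies 19 mm behind it; z points along the fingers, y is the line along which they close (so a half turn about z gives the same grasp; the last joint's range is limited). The gripper opens to 85 mm and grips with 20 to 120 N. Pads are 22 mm wide; open, the fingers measure 114 mm over their backs; the gripper's body (76 mm by 85 mm) begins 54 mm behind the grasp point. The pads swing forward as they close: fully open they stand 13 mm farther back than shut.
Start: joints at [-1.2, 0.707, -0.028, 1.485, 0.022, 0.951, -0.075], TCP at [230.661, 526.679, 231.268] pointing down, gripper open.
Joint ranges: [-2.71, 2.71], [-0.32, 2.16], [-1.57, 1.52], [0, 2.45], [-1.46, 4.6], [0, 2.02], [-2.83, 2.83]. Speed limits (rad/s): [1.89, 1.89, 2.57, 2.57, 3.01, 3.01, 3.01].

### API

Orientations are given as a 3x3 rotation matrix whose columns are the frame's x, y, z axes.
In Python, from plant import ctrl gives the robot as it stands.
- The arm moves only by the shell command python3 nudge.py [FORCE], which reads ROWS from standard input. ROWS is a JSON list that holds a single list of rows (three levels of brackets), with 1 to 8 rows, each of 5 numbers: the finger opening in mm, then dx, dy, dz in parts of the range, where 1.0 means 1000 mm, then a turn about the tool's z in parts of the range, where 1.0 means 4 rad; each row is the pose to reach, as a shift and turn from the pose commanded when the command began, along the tool's axes at that moment; what a row does not reach only later rows make up. A row lasts 1/10 s, in which the tool goes at most 50 mm and 0.15 rad, less where a joint would pass 70% of its speed; a pose out of reach is approached as far as the arm can. The fingers move at their own pace and stop on an object; FORCE is the grip in N (left out, the last holds). Time passes only in rows, so rows that do not move let the fingers close. It prints the time, the measured TCP pose, the force, the opening and the grip force at its end. No shift or turn number may pass 1 either way. Input that does not fit is refused with a message, and nothing moves.
- ctrl.read_state(): the state, without advancing time (a new reading comes with each control period).
- ctrl.snapshot(name): name is "scene" or "top"; returns a dict with "img" (384x512x3 uint8, red, green, blue), "mtx" (3x3 intrinsics, pixels), "D" ([k1, k2, p1, p2, k3] as OpenCV has them; the pictures are not rectified), "world_from_camera" (4x4, takes a point from camera to world coordinates). Camera axes: x right, y up, looking along -z (the intrinsics and any distortion apply to the point x, -y, -z); pixel columns grow to the right and rows downward; lengths in mm; the calibration is good to about 2 mm. A picture is of the moment at which its call begins. There is no depth.
- ctrl.job_done(): hands the job in; it is judged then, once.
The state is a dict: "t": time; "qpos": joint angles; "qvel": joint speeds; "joint_efforts": joint torques, N m; "tcp_pos": TCP position; "tool_rot": TCP orientation; "contact_force": force on the tool from outside, world axes, zero at the start; "torque": the same for the moment, N m; "opening": finger opening in mm; "grasp_force": force on a finger pad.
Only numpy, scipy, OpenCV 4.12 (cv2) and the standard library are available. Lean on these libraries where they do the work, as an engineer would, in place of code of your own. Each camera call takes 0.05 s, during which the arm holds its last target. There are 200 camera calls.

### The job

Bring the green bitters bottle on the revolving bottle stand round to the front: first swing the clamp lever on the stand's side fully open, which frees the turntable, then turn the turntable by the bar handle on top of its column until the green bottle stands squarely at the brass pointer at the front. Finish while still gripping the bar handle and holding the turntable still there, so that the bottle can be taken out; leave the lever open, keep everything upright in its well and do not disturb the other things on the worktop.

Things in the scene. Friction and masses are not known exactly. Their poses are not given: they have to be found in the camera images.
- stand: Revolving bottle stand, fixed: dark round plinth 252 mm across, 18 mm high. Origin: centre of its underside, on the turntable's axis. Its x axis points to the back, z up. At its front, exactly along its -x, a brass cone pointer on a tongue points at the axis (tip 126 mm from it, 22 mm up). On it turns a walnut disc with steel edge, 236 mm across, top at 40 mm
- clamp_lever (a joint): Angle of the steel clamp lever at the stand's right side, turning level on a vertical pin: 0 = shut at its stop, cam pressed on the disc's edge; grows counter-clockwise from above (knob goes outward, then away from the robot) to 1.0 rad, fully open at the other stop. Cam is free past about 0.57. Starts within 0.12 of shut, needs 1 to 6 N at the knob, stays where left
- lever_knob (a point): Middle of the upright black round knob on the end of the clamp lever: 18 mm in diameter, from 56 to 83 mm above the worktop (this point 70 mm); the lever below it is 13 mm wide and ends 49 mm above the worktop
- clamp_pivot (a point): Pin head of the clamp, on the lever's turning axis, 55 mm above the worktop; the knob's axis is 78 mm from it
- turntable (a joint): Angle that the turntable has turned since the start, rad, counter-clockwise positive seen from above; turns without end either way. Free bearing with slight friction (about 0.02 N m); with the clamp shut it is braked; the lever drags it along by up to 0.1 rad as it opens
- grip_bar (a point): Middle of the level bar handle on top of the column, on the turntable's axis, 200 mm above the worktop: walnut bar 16 to 17 mm thick and 70 mm long, along this point's x axis (z up); it turns with the turntable. The column below is 14 mm thick
- green_bottle: Bitters bottle of dark green glass with a cream cap, 47 mm in diameter and 120 mm high, loose in one of the wells (which one varies). Origin: centre of its underside. Spare bottles that look alike stand on the tray at the back and play no part
- amber_bottle: Bitters bottle of amber brown glass with a black cap, 44 mm in diameter and 105 mm high, loose in a well. Origin: centre of its underside
- red_bottle: Bitters bottle of red glass with a black cap, 42 mm in diameter and 95 mm high, loose in a well. Origin: centre of its underside
- jigger: Steel double-cone measure, 43 mm in diameter and 84 mm high, loose in a well. Origin: centre of its underside
- silver_cup: Small silver cup, 53 mm in diameter and 46 mm high, loose in a well. Origin: centre of its underside
- rocks_glass: Clear rocks glass, 80 mm in diameter and 92 mm high, loose on the worktop to the right of the stand. Origin: centre of its underside
- shaker_tin: Silver shaker tin, 108 mm in diameter and 175 mm high, loose on the worktop to the left of the stand. Origin: centre of its underside
- disc_top (a point): Centre of the turntable's top, on the axis, 40 mm above the worktop; turns with it. Five steel wells stand on it (inner radius 25 mm, wall tops 74 mm above the worktop), centres 78 mm from the axis, 72 degrees apart. Things in them end below 165 mm. A 14 mm steel column in the middle carries the bar handle

How it is judged (in metres and radians):
On the way:
1. the clamp lever is swung fully open (past 0.85 rad) before the turntable is turned (value of joint clamp_lever above 0.85 rad and value of joint turntable between -0.25 and 0.25 rad), for 0.2 s.
At the end, for the whole second after the job is handed in: Green bottle within 12 mm of the line from axis to pointer, on the pointer's side; turntable at rest (under 0.06 rad/s), bar handle still gripped (over 4 N); clamp lever past 0.85 rad; all five things upright (within 0.2 rad) in their wells (68 to 88 mm from the axis) (y of green_bottle in the frame of stand between -0.012 and 0.012 m and x of green_bottle in the frame of stand below -0.06 m and velocity of joint turntable between -0.06 and 0.06 rad/s and contact force between the fingers and grip above 4 N and value of joint clamp_lever above 0.85 rad and angle between each of green_bottle, amber_bottle, red_bottle, jigger, silver_cup's own z axis and vertical below 0.2 rad and horizontal distance between green_bottle and stand between 0.068 and 0.088 m and horizontal distance between amber_bottle and stand between 0.068 and 0.088 m and horizontal distance between red_bottle and stand between 0.068 and 0.088 m and horizontal distance between jigger and stand between 0.068 and 0.088 m and horizontal distance between silver_cup and stand between 0.068 and 0.088 m); the arm keeps its last pose, push and grip.
It fails at once if the turntable is forced round while the clamp is shut (value of joint clamp_lever below 0.5 rad and (value of joint turntable above 0.25 rad or value of joint turntable below -0.25 rad)).
It fails at once if something in the wells is tipped (angle between any of green_bottle, amber_bottle, red_bottle, jigger, silver_cup's own z axis and vertical above 0.35 rad).
It fails at once if the rocks glass or the shaker tin is shifted by more than 25 mm (distance of any of rocks_glass, shaker_tin from where it was at the start of the episode above 0.025 m).
It also fails if it takes over 64 s, if anything falls off the work surface, if the arm or the gripper's body presses on something with over 40 N, if the wrist force passes 120 N, or if a joint passes its speed limit or range.

## Working session

There is one attempt and no reset: what is moved stays moved. The work goes in short steps, Python scripts to look and compute and a shell command to move; the robot and the scene stay as the last step left them, time stands still between calls to the robot, and variables do not carry over. Pictures are saved under pics/ and viewed, at most 10 in all, crops included, and the job is handed in when it is done.

```bash
ls; mkdir -p pics
python3 - <<'E'
from plant import ctrl
import cv2,numpy as np
s=ctrl.read_state();print(s['t'],s['tcp_pos'],s['tool_rot'],s['opening'])
for n in("scene","top"):
    d=ctrl.snapshot(n);cv2.imwrite(f"pics/{n}0.png",d["img"][:,:,::-1]);np.savez(f"pics/{n}0.npz",**d)
    print(d["mtx"],d["D"],d["world_from_camera"])
E
```

```text
nudge.py
pics
plant.py
0.0 [230.5720279  526.45045063 230.81519634] [[-9.15993494e-01  4.01192918e-01 -4.03051602e-04]
 [ 4.01193117e-01  9.15992890e-01 -1.05276457e-03]
 [-5.31692874e-05 -1.12602702e-03 -9.99999365e-01]] 85.43125990900481
[[397.69382893   0.         263.10022114]
 [  0.         397.69382893 198.75981442]
 [  0.           0.           1.        ]] [0.00814454 0.         0.         0.         0.        ] [[ 8.57607308e-01  2.45731687e-01 -4.51802660e-01 -5.79018503e+01]
 [-5.13867015e-01  3.73160585e-01 -7.72458328e-01 -1.06031178e+03]
 [-2.12225428e-02  8.94632392e-01  4.46298653e-01  7.53220227e+02]
 [ 0.00000000e+00  0.00000000e+00  0.00000000e+00  1.00000000e+00]]
[[464.8251986    0.         251.78763272]
 [  0.         464.8251986  196.91579365]
 [  0.           0.           1.        ]] [-0.03393895  0.          0.          0.          0.        ] [[ 2.38929126e-03  9.91357812e-01 -1.31163945e-01  3.40987507e+02]
 [-9.99883991e-01  3.95250257e-04 -1.52265903e-02 -2.35337438e+01]
 [-1.50431567e-02  1.31185109e-01  9.91243749e-01  1.55358374e+03]
 [ 0.00000000e+00  0.00000000e+00  0.00000000e+00  1.00000000e+00]]
```

View pics/scene0.png

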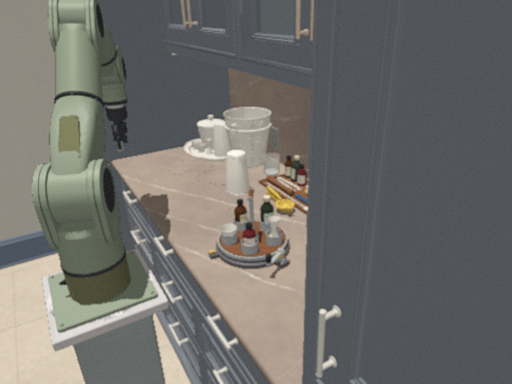

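View pics/top0.png

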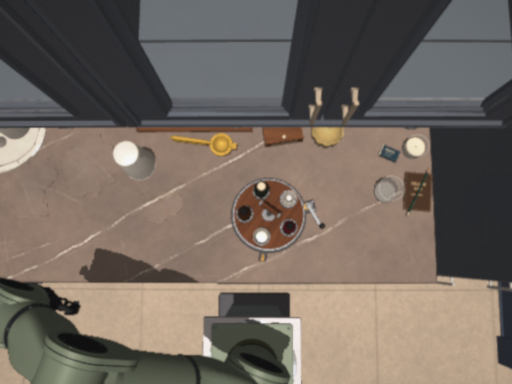

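The top view shows the stand at about (269,214), the lever knob near (322,226), the pointer near (263,257) and the green bottle with its cream cap near (262,187). The next step is to enlarge it.

```bash
cat > h.py <<'E'
import cv2,numpy as np
def ray(d,uv):
    p=cv2.undistortPoints(np.array([[uv]],float),d["mtx"],d["D"])[0,0]
    T=d["world_from_camera"];return T[:3,3],T[:3,:3]@np.array([p[0],-p[1],-1])
def atz(d,uv,z):
    o,r=ray(d,uv);return o+r*(z-o[2])/r[2]
def proj(d,P):
    T=d["world_from_camera"];c=T[:3,:3].T@(np.array(P,float)-T[:3,3]);c=c*[1,-1,-1]
    return cv2.projectPoints(c.reshape(1,1,3),np.zeros(3),np.zeros(3),d["mtx"],d["D"])[0].ravel()
def crop(img,u0,v0,w,h,k,name):
    c=cv2.resize(img[v0:v0+h,u0:u0+w],None,fx=k,fy=k,interpolation=cv2.INTER_CUBIC)
    cv2.imwrite(name,c[:,:,::-1])
E
python3 - <<'E'
from h import *
d=np.load("pics/top0.npz");crop(d["img"],222,170,112,96,6,"pics/topc.png")
d2=np.load("pics/scene0.npz");crop(d2["img"],200,180,100,100,6,"pics/scenec.png")
E
```

```text
(no output)
```

View pics/topc.png

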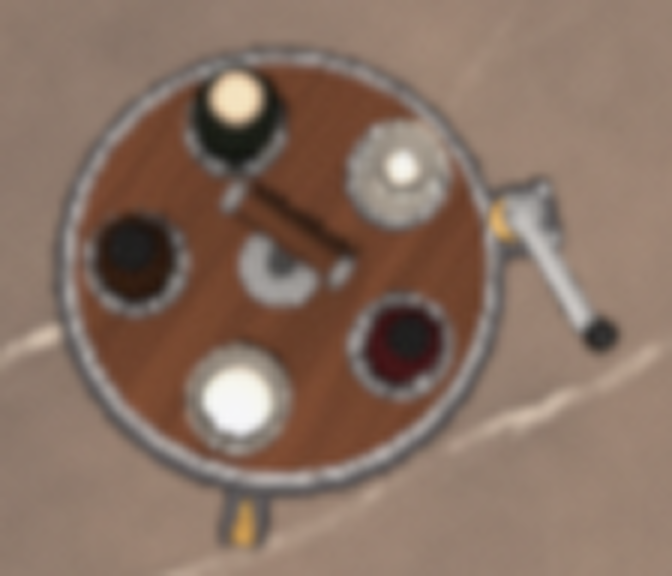

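View pics/scenec.png

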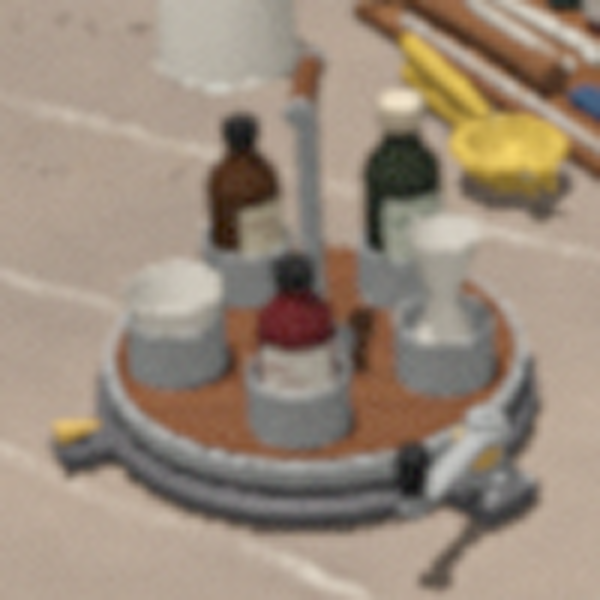

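The enlarged top view (crop pixels, x6) shows:
- knob (600,335), lever pin about (525,210)
- green cap (237,97), column foot (280,270)
- bar caps (237,193) and (343,270)
- pointer tip about (246,500)

The scene view confirms the wells and the layout.

Run:
```python
from h import *
from scipy.optimize import least_squares
d=np.load("pics/top0.npz")
U=lambda c,r:(222+(c+.5)/6-.5,170+(r+.5)/6-.5)
P=lambda c,r,z:atz(d,U(c,r),z)[:2].round(1)
for n,a in dict(foot=(280,270,42),tip=(246,500,22),conebase=(240,545,22),knobtop=(601,330,83),pin=(525,210,55),gcap=(237,97,160),acap=(130,248,145),rcap=(410,336,135),cup=(235,400,86),jig=(403,167,124),barA=(237,193,200),barB=(343,270,200),gwell=(237,125,74),awell=(138,262,74),cupwell=(238,400,74),redwell=(400,345,74),jigwell=(398,175,74)).items(): print(n,P(*a))
# wells/rim automatic: steel (grey) rim fit using crop extents
pts=[P(c,r,40) for c,r in[(62,265),(503,265),(280,47),(130,105)]];print(np.array(pts))
d2=np.load("pics/scene0.npz")
V=lambda c,r:(200+(c+.5)/6-.5,180+(r+.5)/6-.5)
for n,a in dict(knobtop=(412,450,83),pin=(490,412,57),gcap=(400,97,160),tip=(97,428,22)).items(): print(n,atz(d2,V(*a[:2]),a[2])[:2].round(1))
# stereo triangulation for knob top & cap
def tri(a,b):
    o1,r1=ray(d,a);o2,r2=ray(d2,b);s=np.linalg.lstsq(np.c_[r1,-r2],o2-o1,rcond=None)[0];p,q=o1+r1*s[0],o2+r2*s[1];return ((p+q)/2).round(1),np.linalg.norm(p-q).round(1)
print(tri(U(601,330),V(412,450)),tri(U(237,97),V(400,97)))
```

```text
foot [482.9 -54.2]
tip [358.8 -35.8]
conebase [334.5 -32.5]
knobtop [ 447.4 -222.4]
pin [ 514.3 -186.3]
gcap [559.6 -30.2]
acap [484.3  24. ]
rcap [ 440.5 -118.3]
cup [410.2 -29.5]
jig [ 528.6 -116.1]
barA [505.8 -30. ]
barB [468.1 -81.6]
gwell [557.9 -30.7]
awell [484.1  22.1]
cupwell [410.8 -31.2]
redwell [ 440. -117.]
jigwell [ 530.9 -116.7]
[[ 485.7   64.6]
 [ 485.9 -175.5]
 [ 606.2  -54.5]
 [ 573.9   27.9]]
knobtop [ 444.  -224.6]
pin [ 515.9 -184.6]
gcap [563.3 -19.8]
tip [355.9 -37.6]
(array([ 446.6, -222.2,   80.9]), np.float64(2.1)) (array([558.1, -29.9, 165.7]), np.float64(1.3))
```

```bash
cat > to.py <<'E'
# print rows for waypoints x y z ya (world mm, angle of tool y axis)
import sys,numpy as np
from plant import ctrl
s=ctrl.read_state();R=s['tool_rot'];p=s['tcp_pos']
ya=np.arctan2(R[1,1],R[0,1]);print('p',p.round(1),'ya',ya.round(3),'t',s['t'],'j',s['qpos'].round(3) if hasattr(s['qpos'],'round') else s['qpos'])
for w in sys.argv[1].split(';'):
    x,y,z,a=map(float,w.split());d=R.T@(np.array([x,y,z])-p)
    t=-(a-ya);print(d.round(1),round((t+np.pi)%(2*np.pi)-np.pi,3))
E
python3 to.py '400 250 260 0.56;430 0 260 0;449 -224 260 -0.6;449 -224 130 -0.6'
```

```text
p [230.6 526.5 230.9] ya 1.158 t 0.1 j [-1.2    0.707 -0.028  1.485  0.022  0.951 -0.075]
[-266.1 -185.3  -28.9] 0.598
[-393.9 -402.3  -28.7] 1.158
[-501.2 -599.9  -28.5] 1.758
[-501.1 -599.7  101.5] 1.758
```

Careful with the scale: shifts go in shares of 1000 mm and turns go in shares of 4 rad. That gives: -402 mm / 1000 = -0.402, -394 mm / 1000 = -0.394, 1.16 rad / 4 = 0.29.

```bash
echo '[[[85,-0.266,-0.185,-0.029,0.15],[85,-0.266,-0.185,-0.029,0.15],[85,-0.266,-0.185,-0.029,0.15],[85,-0.266,-0.185,-0.029,0.15],[85,-0.266,-0.185,-0.029,0.15],[85,-0.266,-0.185,-0.029,0.15],[85,-0.394,-0.402,-0.029,0.29],[85,-0.394,-0.402,-0.029,0.29]]]' | python3 nudge.py && python3 to.py '430 0 260 0;449 -224 260 -0.6;449 -224 130 -0.6'
```

```text
t: 0.9
tcp_pos: [402.9, 171.1, 258.8]
tool_rot: [[-0.249, 0.968, -0.0], [0.968, 0.249, -0.0], [-0.0, -0.0, -1.0]]
contact_force: [1.4, 0.4, -0.6]
opening: 84.8
grasp_force: 0.0
p [402.9 171.1 258.8] ya 0.252 t 0.9 j [-0.596  0.479  0.196  1.911 -0.13   0.764 -0.077]
[-172.5  -16.3   -1.2] 0.252
[-394.2  -53.7   -1.2] 0.852
[-394.2  -53.7  128.8] 0.852
```

To row units: -394 mm / 1000 = -0.394, -172 mm / 1000 = -0.172, 0.85 rad / 4 = 0.2125.

```bash
echo '[[[85,-0.172,-0.016,-0.001,0.0625],[85,-0.172,-0.016,-0.001,0.0625],[85,-0.172,-0.016,-0.001,0.0625],[85,-0.394,-0.054,-0.001,0.2125],[40,-0.394,-0.054,-0.001,0.2125],[40,-0.394,-0.054,-0.001,0.2125],[40,-0.394,-0.054,-0.001,0.2125],[40,-0.394,-0.054,-0.001,0.2125]]]' | python3 nudge.py && echo '[[[40,0,0,0,0],[40,0,0,0,0]]]' | python3 nudge.py >/dev/null; python3 to.py '449 -224 260 -0.6;449 -224 100 -0.6;449 -224 62 -0.6'
```

```text
t: 1.7
tcp_pos: [450.8, -223.5, 259.7]
tool_rot: [[0.563, 0.827, -0.0], [0.827, -0.563, -0.0], [-0.0, -0.0, -1.0]]
contact_force: [0.8, 1.4, 0.0]
opening: 40.1
grasp_force: 0.0
p [ 450.6 -222.   259.5] ya -0.594 t 1.9 j [ 0.173  0.594  0.397  1.706 -0.28   0.899  0.091]
[-2.5 -0.2 -0.5] 0.006
[-2.500e+00 -1.000e-01  1.595e+02] 0.006
[-2.500e+00 -1.000e-01  1.975e+02] 0.006
```

```bash
echo '[[[40,-0.003,-0.003,0.05,0],[40,-0.003,-0.003,0.1,0],[40,-0.003,-0.003,0.14,0],[40,-0.003,-0.003,0.16,0],[40,-0.003,-0.003,0.175,0],[40,-0.003,-0.003,0.19,0],[40,-0.003,-0.003,0.201,0],[40,-0.003,-0.003,0.201,0]]]' | python3 nudge.py
python3 - <<'E'
from h import *
from plant import ctrl
d=ctrl.snapshot("scene");crop(d["img"],200,160,110,110,5,"pics/s1.png")
E
```

```text
t: 2.7
tcp_pos: [446.6, -221.3, 58.0]
tool_rot: [[0.557, 0.831, -0.001], [0.831, -0.557, 0.001], [-0.0, -0.002, -1.0]]
contact_force: [-0.4, -0.7, -0.2]
opening: 39.8
grasp_force: 0.0
```

View pics/s1.png

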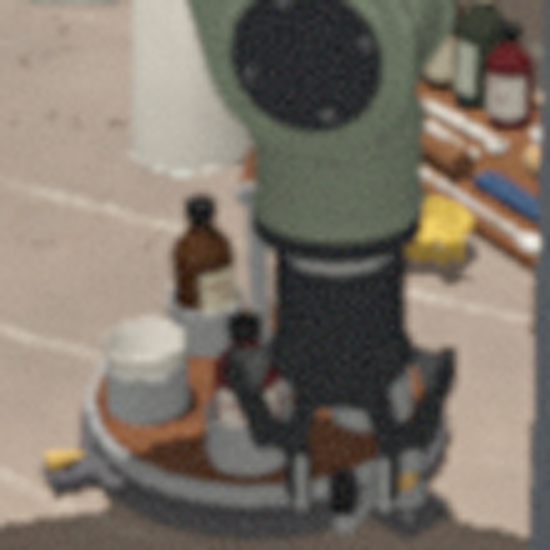

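The crop shows the black knob at (343,492) standing between the two fingers. Next: close loosely round it and follow the arc.

```bash
echo '[[[23,0,0,0,0],[23,0,0,0,0],[23,0,0,0,0],[23,0,0,0,0]]]' | python3 nudge.py; W=$(python3 -c "
import numpy as np
print(';'.join('%.1f %.1f 58 -0.6'%(514.5+78*np.cos(-2.648+a),-186+78*np.sin(-2.648+a)) for a in (0,.2,.4,.6,.75,.85,.95,1.0)))"); python3 to.py "$W"
```

```text
t: 3.15
tcp_pos: [446.9, -222.4, 59.2]
tool_rot: [[0.558, 0.83, 0.0], [0.83, -0.558, -0.0], [-0.0, 0.0, -1.0]]
contact_force: [-0.1, 0.6, -0.8]
opening: 22.8
grasp_force: 0.0
p [ 446.9 -222.4   59.2] ya -0.592 t 3.15 j [ 0.295  0.9    0.19   1.927 -0.439  0.355  0.236]
[-1.2 -0.6  1.2] 0.008
[-7.  13.8  1.2] 0.008
[-9.9 29.1  1.2] 0.008
[-9.6 44.8  1.2] 0.008
[-7.5 56.2  1.2] 0.008
[-5.  63.6  1.2] 0.008
[-1.9 70.8  1.2] 0.008
[-0.  74.2  1.2] 0.008
```

To row units: 56 mm / 1000 = 0.056, 51 mm / 1000 = 0.051.

```bash
echo '[[[23,-0.004,0.007,0.001,0],[23,-0.007,0.014,0.001,0],[23,-0.009,0.021,0.001,0],[23,-0.01,0.029,0.001,0],[23,-0.01,0.037,0.001,0],[23,-0.01,0.045,0.001,0],[23,-0.009,0.051,0.001,0],[23,-0.008,0.056,0.001,0]]]' | python3 nudge.py; python3 to.py '508.3 -263.8 58 -0.6'
```

```text
t: 3.95
tcp_pos: [489.4, -260.3, 57.9]
tool_rot: [[0.558, 0.83, 0.0], [0.83, -0.558, -0.0], [-0.0, 0.0, -1.0]]
contact_force: [-0.6, -0.4, -0.1]
opening: 23.4
grasp_force: 0.4
p [ 489.4 -260.3   57.9] ya -0.592 t 3.95 j [ 0.308  0.951  0.24   1.729 -0.407  0.511  0.218]
[ 7.7 17.6 -0.1] 0.008
```

To row units: 20 mm / 1000 = 0.02, 19 mm / 1000 = 0.019.

```bash
echo '[[[23,0.002,0.006,0,0],[23,0.004,0.011,0,0],[23,0.006,0.014,0,0],[23,0.008,0.017,0,0],[23,0.009,0.019,0,0],[23,0.009,0.02,0,0],[23,0.009,0.02,0,0]]]' | python3 nudge.py
python3 - <<'E'
from h import *
from plant import ctrl
d=ctrl.snapshot("top");np.savez("pics/t2.npz",**d);crop(d["img"],222,160,112,110,5,"pics/t2.png")
E
```

```text
t: 4.65
tcp_pos: [505.3, -262.9, 57.1]
tool_rot: [[0.559, 0.829, -0.011], [0.829, -0.559, 0.004], [-0.003, -0.011, -1.0]]
contact_force: [-33.9, 7.1, 14.8]
opening: 22.9
grasp_force: 15.6
```

View pics/t2.png

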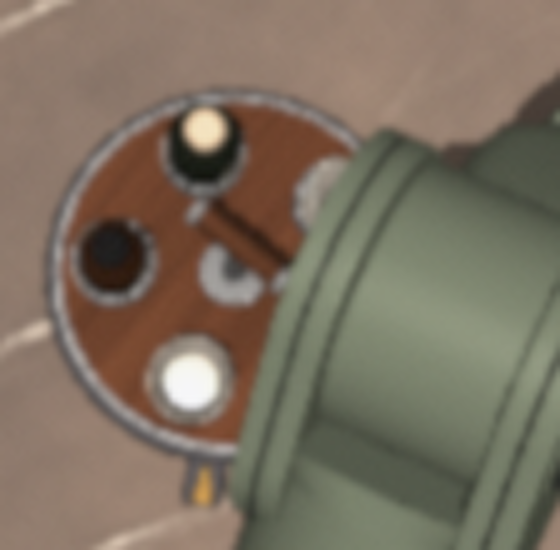

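The picture shows the turntable hardly turned and the arm hiding the lever. The 34 N reading says the lever is at its stop. I'll relax, open and lift off.

To row units: -180 mm / 1000 = -0.18, -130 mm / 1000 = -0.13.

```bash
echo '[[[30,-0.002,-0.004,0,0],[45,-0.002,-0.004,0,0],[50,-0.002,-0.004,0,0],[50,-0.002,-0.004,0,0],[50,-0.002,-0.004,-0.03,0],[50,-0.002,-0.004,-0.08,0],[50,-0.002,-0.004,-0.13,0],[50,-0.002,-0.004,-0.18,0]]]' | python3 nudge.py; python3 to.py '487 -140 260 -0.63;486 -55 260 -0.63'
```

```text
t: 5.5
tcp_pos: [505.9, -263.2, 240.1]
tool_rot: [[0.558, 0.83, 0.0], [0.83, -0.558, -0.0], [-0.0, 0.0, -1.0]]
contact_force: [1.1, 0.2, -0.7]
opening: 49.7
grasp_force: 0.0
p [ 505.9 -263.2  240.1] ya -0.592 t 5.5 j [ 0.233  0.721  0.386  1.497 -0.302  0.983  0.108]
[ 91.6 -84.4 -19.9] 0.038
[ 161.6 -132.7  -20. ] 0.038
```

```bash
python3 to.py '430 50 270 -0.6;400 200 270 -0.6';  echo '[[[60,0.215,-0.23,-0.03,0],[60,0.215,-0.23,-0.03,0],[60,0.215,-0.23,-0.03,0],[60,0.215,-0.23,-0.03,0],[60,0.215,-0.23,-0.03,0],[60,0.215,-0.23,-0.03,0],[60,0.215,-0.23,-0.03,0],[60,0.215,-0.23,-0.03,0]]]' | python3 nudge.py; python3 to.py '400 250 270 -0.6'
```

```text
p [ 505.9 -263.2  240.1] ya -0.592 t 5.5 j [ 0.233  0.721  0.386  1.497 -0.302  0.983  0.108]
[ 217.5 -237.8  -30. ] 0.008
[ 325.2 -346.4  -30.1] 0.008
t: 6.3
tcp_pos: [434.9, 46.0, 268.2]
tool_rot: [[0.554, 0.832, 0.0], [0.832, -0.554, 0.001], [0.001, -0.0, -1.0]]
contact_force: [1.1, -0.3, -0.6]
opening: 60.4
grasp_force: 0.0
p [434.9  46.  268.2] ya -0.588 t 6.3 j [-0.467  0.496  0.474  1.901 -0.304  0.816 -0.419]
[ 150.4 -142.2   -1.7] 0.012
```

To row units: 150 mm / 1000 = 0.15, -142 mm / 1000 = -0.142.

```bash
echo '[[[60,0.15,-0.142,-0.002,0],[60,0.15,-0.142,-0.002,0],[60,0.15,-0.142,-0.002,0],[60,0.15,-0.142,-0.002,0],[60,0.15,-0.142,-0.002,0],[60,0.15,-0.142,-0.002,0]]]' | python3 nudge.py
python3 - <<'E'
from h import *
from plant import ctrl
d=ctrl.snapshot("top");np.savez("pics/t3.npz",**d);crop(d["img"],222,170,112,96,6,"pics/t3.png")
E
```

```text
t: 6.9
tcp_pos: [401.2, 247.6, 269.6]
tool_rot: [[0.557, 0.831, 0.0], [0.831, -0.557, -0.001], [-0.0, 0.0, -1.0]]
contact_force: [0.3, 0.1, 0.0]
opening: 59.8
grasp_force: 0.0
```

View pics/t3.png

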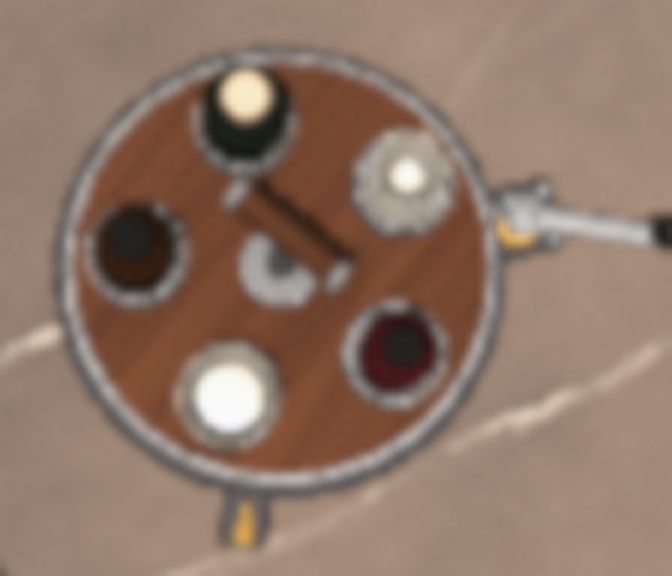

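The lever now lies fully open with its knob at about (662,233). The turntable has shifted a little clockwise: green well (245,122), cup well (228,395), red (395,353), jigger (404,182), amber (138,254).

```bash
python3 - <<'E'
from h import *
def ana(f,w,o=None):
    d=np.load(f);P=np.array([atz(d,(222+(c+.5)/6-.5,170+(r+.5)/6-.5),74)[:2] for c,r in w])
    c=P.mean(0);v=P-c;a=np.unwrap(np.arctan2(v[:,1],v[:,0]))-np.arange(5)*2*np.pi/5
    print(c.round(1),np.hypot(*v.T).round(1),a.round(3),a.mean().round(3))
ana("pics/top0.npz",[(237,125),(138,262),(238,400),(400,345),(398,175)])
ana("pics/t3.npz",[(245,122),(138,254),(228,395),(395,353),(404,182)])
d=np.load("pics/t3.npz")
P=lambda c,r,z:atz(d,(222+(c+.5)/6-.5,170+(r+.5)/6-.5),z)[:2]
k=P(662,230,83);print(k,np.arctan2(k[1]+186,k[0]-514.5)+2.648)
a,b=P(237,193,200),P(342,275,200);print((a+b)/2,np.arctan2(*(a-b)[::-1]))
E
python3 to.py '486 -55 268 -0.68;486 -55 181 -0.68'
```

```text
[484.7 -54.7] [77.  76.8 77.6 76.7 77.3] [0.317 0.323 0.32  0.32  0.326] 0.321
[484.8 -54.6] [77.2 76.8 77.  77.3 77.8] [0.257 0.268 0.246 0.255 0.261] 0.257
[ 500.42945559 -255.60280384] 0.8777370028549463
[485.71788193 -55.58679367] 0.9044080332368383
p [401.6 246.2 269.8] ya -0.593 t 6.95 j [-0.913  0.551  0.509  1.793 -0.335  0.885 -0.845]
[-202.7  238.3    2.1] 0.087
[-202.7  238.2   89.1] 0.087
```

```bash
python3 - <<'E'
from h import *
for f,w in(("pics/top0.npz",(310,215,335,240)),("pics/t3.npz",(322,198,345,222))):
    d=np.load(f);u0,v0,u1,v1=w;g=d["img"][v0:v1,u0:u1].max(2).astype(float)
    m=np.clip(70-g,0,None);vv,uu=np.mgrid[v0:v1,u0:u1];uv=((m*uu).sum()/m.sum(),(m*vv).sum()/m.sum())
    k=atz(d,uv,78)[:2];print(uv,k,np.arctan2(k[1]+186,k[0]-514.5),np.hypot(k[1]+186,k[0]-514.5))
E
echo '[[[85,-0.203,0.238,0.002,0.0225],[85,-0.203,0.238,0.002,0.0225],[85,-0.203,0.238,0.002,0.0225],[85,-0.203,0.238,0.002,0.0225],[85,-0.203,0.238,0.002,0.0225],[85,-0.203,0.238,0.002,0.0225],[85,-0.203,0.238,0.002,0.0225],[85,-0.203,0.238,0.002,0.0225]]]' | python3 nudge.py; python3 to.py '486 -55.2 181 -0.68'
```

```text
(np.float64(321.47982062780267), np.float64(225.40358744394618)) [ 445.16590139 -222.20290641] -2.6603812602494328 78.21679910388804
(np.float64(332.9611307420495), np.float64(208.1625441696113)) [ 500.18507433 -259.70358418] -1.7626308854786783 75.08085919977664
t: 7.75
tcp_pos: [484.9, -58.0, 268.0]
tool_rot: [[0.635, 0.772, 0.0], [0.772, -0.635, -0.001], [-0.001, 0.001, -1.0]]
contact_force: [-0.7, 0.9, -0.6]
opening: 84.9
grasp_force: 0.0
p [484.9 -58.  268. ] ya -0.688 t 7.75 j [-0.216  0.573  0.474  1.74  -0.319  0.905 -0.296]
[ 2.9 -1.  87. ] -0.008
```

To row units: 86 mm / 1000 = 0.086, 80 mm / 1000 = 0.08, -0.01 rad / 4 = -0.0025.

```bash
echo '[[[85,0.003,-0.001,0.03,-0.0025],[85,0.003,-0.001,0.06,-0.0025],[85,0.003,-0.001,0.08,-0.0025],[85,0.003,-0.001,0.086,-0.0025],[85,0.003,-0.001,0.086,-0.0025],[30,0.003,-0.001,0.086,-0.0025],[10,0.003,-0.001,0.086,-0.0025],[10,0.003,-0.001,0.086,-0.0025]]]' | python3 nudge.py 40; echo '[[[10,0,0,0,0],[10,0,0,0,0],[10,0,0,0,0],[10,0,0,0,0]]]' | python3 nudge.py; python3 to.py '485 -55 181 2.05'
```

```text
t: 8.55
tcp_pos: [486.6, -51.1, 182.5]
tool_rot: [[0.622, 0.783, 0.001], [0.783, -0.622, -0.0], [0.001, 0.001, -1.0]]
contact_force: [0.9, 0.5, 0.7]
opening: 43.4
grasp_force: 0.0
t: 8.95
tcp_pos: [487.1, -51.7, 182.3]
tool_rot: [[0.623, 0.782, 0.002], [0.782, -0.623, -0.001], [0.001, 0.002, -1.0]]
contact_force: [3.9, -3.1, 3.6]
opening: 14.6
grasp_force: 39.3
p [487.1 -51.7 182.3] ya -0.672 t 8.95 j [-0.175  0.691  0.388  1.864 -0.402  0.662 -0.219]
[-3.9  0.4  1.3] -2.722
```

To row units: -4 mm / 1000 = -0.004, 1 mm / 1000 = 0.001.

```bash
echo '[[[30,0,0,0,0],[30,-0.004,0,0.001,0],[30,-0.004,0,0.001,0],[10,-0.004,0,0.001,0],[10,-0.004,0,0.001,0],[10,-0.004,0,0.001,0],[10,-0.004,0,0.001,0]]]' | python3 nudge.py 40; python3 to.py '485 -55 181 2.05'
```

```text
t: 9.65
tcp_pos: [484.5, -54.9, 181.0]
tool_rot: [[0.623, 0.782, 0.002], [0.782, -0.623, -0.001], [-0.0, 0.002, -1.0]]
contact_force: [3.7, -5.0, -1.0]
opening: 14.6
grasp_force: 39.4
p [484.5 -54.9 181. ] ya -0.672 t 9.65 j [-0.167  0.69   0.386  1.872 -0.403  0.654 -0.211]
[0.3 0.5 0. ] -2.722
```

To row units: -0.63 rad / 4 = -0.1575.

```bash
echo '[[[10,0,0,0,-0.01],[10,0,0,0,-0.025],[10,0,0,0,-0.045],[10,0,0,0,-0.0675],[10,0,0,0,-0.09],[10,0,0,0,-0.1125],[10,0,0,0,-0.135],[10,0,0,0,-0.1575]]]' | python3 nudge.py; echo '[[[10,0,0,0,-0.0225],[10,0,0,0,-0.045],[10,0,0,0,-0.0675],[10,0,0,0,-0.09],[10,0,0,0,-0.1125],[10,0,0,0,-0.135],[10,0,0,0,-0.1575],[10,0,0,0,-0.175]]]' | python3 nudge.py; python3 to.py '485 -55 181 2.06'
```

```text
t: 10.45
tcp_pos: [485.0, -55.1, 181.1]
tool_rot: [[0.039, 0.999, 0.003], [0.999, -0.039, -0.001], [-0.001, 0.003, -1.0]]
contact_force: [7.0, -5.4, -5.1]
opening: 14.9
grasp_force: 39.1
t: 11.25
tcp_pos: [485.5, -55.0, 181.1]
tool_rot: [[-0.614, 0.789, 0.004], [0.789, 0.614, -0.001], [-0.003, 0.002, -1.0]]
contact_force: [12.0, -5.1, -6.8]
opening: 14.6
grasp_force: 39.1
p [485.5 -55.  181.1] ya 0.661 t 11.25 j [ 0.055  0.655 -0.015  1.864  0.017  0.618  0.691]
[ 0.3 -0.4  0.1] -1.399
```

To row units: -0.7 rad / 4 = -0.175.

```bash
echo '[[[10,0,0,0,-0.0225],[10,0,0,0,-0.045],[10,0,0,0,-0.0675],[10,0,0,0,-0.09],[10,0,0,0,-0.1125],[10,0,0,0,-0.135],[10,0,0,0,-0.1575],[10,0,0,0,-0.175]]]' | python3 nudge.py; echo '[[[10,0,0,0,-0.0225],[10,0,0,0,-0.045],[10,0,0,0,-0.0675],[10,0,0,0,-0.09],[10,0,0,0,-0.1125],[10,0,0,0,-0.13],[10,0,0,0,-0.1425],[10,0,0,0,-0.15]]]' | python3 nudge.py; python3 to.py '485 -55 181 2.06'
python3 - <<'E'
from h import *
from plant import ctrl
d=ctrl.snapshot("top");np.savez("pics/t4.npz",**d);crop(d["img"],222,170,122,96,6,"pics/t4.png")
d=ctrl.snapshot("scene");crop(d["img"],200,160,110,110,5,"pics/s4.png");np.savez("pics/s4.npz",**d)
E
```

```text
t: 12.05
tcp_pos: [485.8, -54.5, 181.1]
tool_rot: [[-0.978, 0.208, 0.004], [0.208, 0.978, -0.0], [-0.004, 0.001, -1.0]]
contact_force: [13.8, -2.2, -8.2]
opening: 14.6
grasp_force: 39.1
t: 12.85
tcp_pos: [485.8, -54.0, 181.1]
tool_rot: [[-0.925, -0.38, 0.004], [-0.38, 0.925, 0.001], [-0.004, -0.001, -1.0]]
contact_force: [13.7, 1.3, -8.2]
opening: 14.5
grasp_force: 39.2
p [485.8 -54.  181.1] ya 1.96 t 12.85 j [ 0.277  0.676 -0.408  1.857  0.402  0.685  1.595]
[ 1.1 -0.7  0.1] -0.1
```

View pics/t4.png

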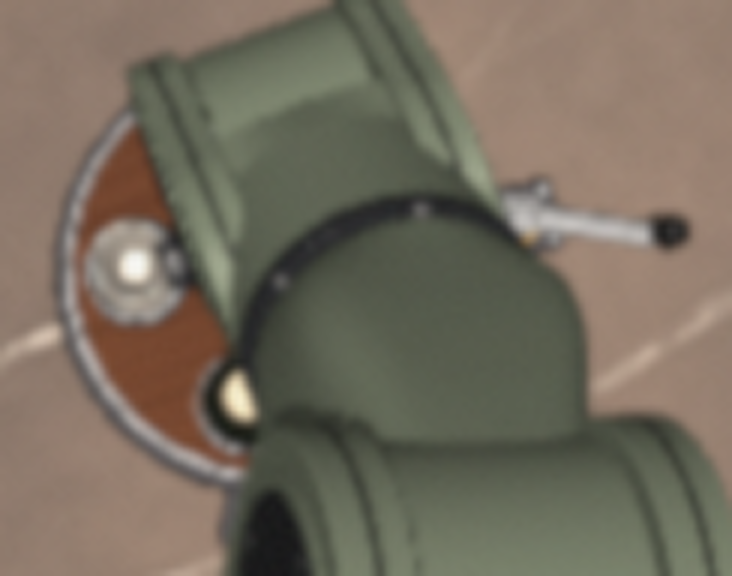

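View pics/s4.png

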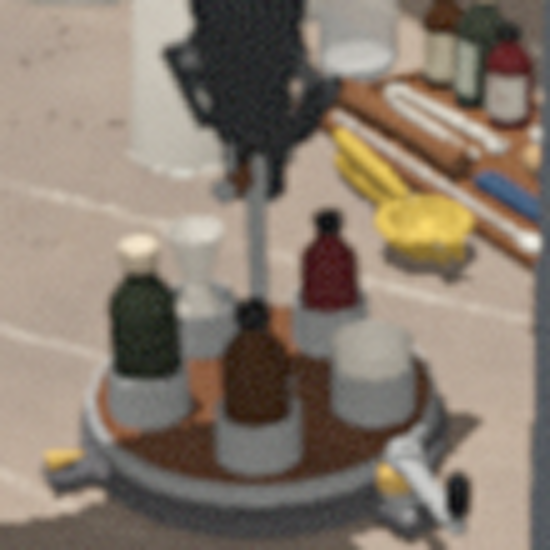

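The top view shows the jigger's well at about (136,272), with the arm hiding the rest, and the open lever with its knob at (670,232). In the scene view the green bottle is close to the pointer. Next I'll work out the remaining angle.

Run:
```python
from h import *
d=np.load("pics/t4.npz");P=lambda c,r,z:atz(d,(222+(c+.5)/6-.5,170+(r+.5)/6-.5),z)[:2]
for q in(P(136,272,74),P(134,265,124)):
    v=q-[484.8,-54.6];print(np.hypot(*v),np.arctan2(v[1],v[0])+1.2566)
k=P(669,231,83);print(k,np.arctan2(k[1]+186,k[0]-514.5)+2.655)
s=np.load("pics/s4.npz");V=lambda c,r:(200+(c+.5)/5-.5,160+(r+.5)/5-.5)
g=atz(s,V(138,242),158)[:2];v=g-[484.8,-54.6];print(g,np.hypot(*v),np.arctan2(v[1],v[0]))
print(2.994, 'tool turned so far', 1.96+.672, 'pred', .257+1.96+.672)
```

```text
77.983749076641 2.9052941334658495
77.54238973232165 2.919186199011653
[ 499.89883184 -259.29643996] 0.8875706738251301
[413.85695085 -23.62948689] 77.40858418482792 2.729976019275398
2.994 tool turned so far 2.632 pred 2.8890000000000002
```

To row units: -1 mm / 1000 = -0.001, -0.09 rad / 4 = -0.0225.

```bash
echo '[[[10,0.001,-0.001,0,-0.0075],[10,0.001,-0.001,0,-0.015],[10,0.001,-0.001,0,-0.02],[10,0.001,-0.001,0,-0.0225],[10,0.001,-0.001,0,-0.0225],[10,0.001,-0.001,0,-0.0225],[10,0.001,-0.001,0,-0.0225],[10,0.001,-0.001,0,-0.0225]]]' | python3 nudge.py; python3 to.py '485 -55 181 2.06';python3 - <<'E'
from h import *
from plant import ctrl
d=ctrl.snapshot("scene");crop(d["img"],200,180,100,100,6,"pics/s5.png")
d=ctrl.snapshot("top");np.savez("pics/t5.npz",**d);
p=np.vstack([d["img"][170:266,222:344]]);crop(p,0,0,122,96,6,"pics/t5.png")
E
```

```text
t: 13.75
tcp_pos: [485.7, -54.0, 181.1]
tool_rot: [[-0.888, -0.46, 0.005], [-0.46, 0.888, 0.003], [-0.006, -0.0, -1.0]]
contact_force: [16.5, 9.7, -10.5]
opening: 14.8
grasp_force: 39.4
p [485.7 -54.  181.1] ya 2.049 t 13.75 j [ 0.293  0.68  -0.436  1.858  0.425  0.691  1.661]
[ 1.1 -0.6  0.1] -0.011
```

View pics/t5.png

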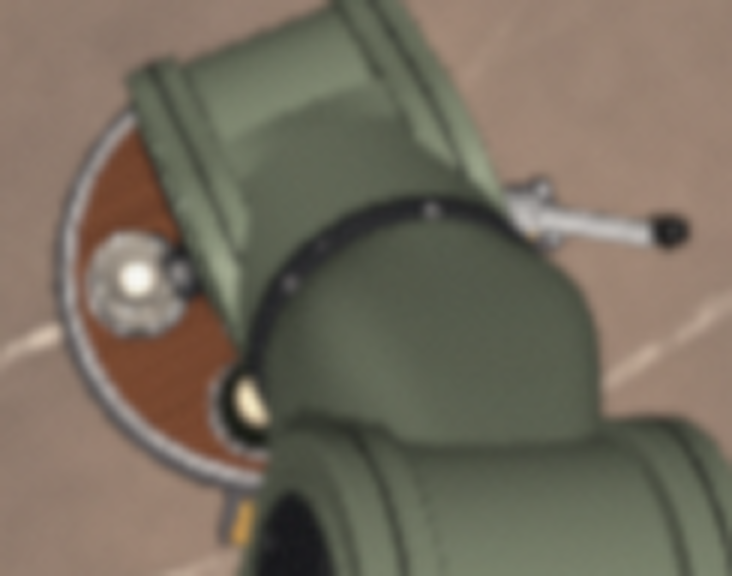

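The jigger's well is now at about (138,284), which puts the green bottle at 2.99 rad against the pointer's 2.994. The bar is gripped at 39 N and the lever is open against its stop, so I'm handing in.

```bash
python3 -c "
from plant import ctrl
print(ctrl.job_done())"
```

```text
the job is handed in; nothing more can be done
None
```

I opened the clamp lever to its stop and turned the green bottle to the brass pointer, then handed the job in with the bar handle still gripped at 39 N. By my measurements the bottle is within about 0.01 rad of the pointer line. The hand-in returned no verdict. The lever is the least certain point: the camera puts its swing at about 0.88–0.9 rad, against the 0.85 needed.

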